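# Put the glue brush away, then press the finial into the sprung cradle and hold it

## Task

A birdhouse finial is being glued to its foot disc. First lay the red glue brush flat in the empty compartment of the glue tray, bristles towards the tray's blue end, and let go of it; then take the round wooden finial, set it upright in the orange sprung ring of the cradle and press it straight down until its foot bears firmly on the dark disc inside. Finish while still holding it pressed down there, and leave everything else on the bench, including the spatula in the tray, where it is.

Things in the scene. Friction and masses are not known exactly. Their poses are not given: they have to be found in the camera images.
- finial: Loose turned wooden finial (about 130 g), flask-shaped, standing on the bench: a 60 mm ball cut flat underneath (flat foot 33 mm across, ball centre 25 mm above the foot) with a plain cylindrical neck 24 mm in diameter rising from the ball at about 53 mm to the top at 100 mm. Origin at the centre of the flat foot, z up along the neck.
- finial_neck (a point): Point on the finial's axis, 80 mm above its foot: the middle of the free neck, where to grip it from above.
- cradle: Sprung cradle, fixed to the bench: aluminium base plate 100 (x) x 140 (y) x 12 mm, origin at the centre of its underside, z up. At y = +-52 mm are two guides with springs on which the orange ring rides; nothing on it is higher than 61 mm above the bench.
- foot_disc: Dark wooden disc, 40 mm in diameter and 8 mm thick, fixed on the cradle's axis under the ring; origin at the centre of its underside, 26 mm above the bench, so its top face is 34 mm above the bench. The pressed finial's foot must bear on it.
- ring_seat (a point): Centre of the top face of the orange ring (bore 50 mm, outside 68 mm, 8 mm thick); moves with the ring; 60.4 mm above the bench when the ring is up. The ball rests on the rim of the bore with the finial's foot about 8.4 mm below this point (foot about 52 mm above the bench, ring up).
- ring (a joint): Downward travel of the ring in m: 0 = up, 0.017 to 0.018 = the finial's foot has just met the foot disc, 0.022 = the ring's own stop (not reached with the finial in it). Springs push it up: about 3 N to start it moving, rising evenly to about 7 N at 0.018; beyond that the rigid disc makes the force rise steeply; the finial's weight alone does not move it noticeably.
- tray: Shallow grey tray fixed to the bench, 225 (x) x 175 (y) mm, floor 4 mm thick, walls 5 mm thick with tops 14 mm above the bench. A divider along its length makes two compartments, each 215 x 80 mm inside. The end wall on the tray's +x side is blue. Origin at the centre of its underside. The compartment on the -y side holds the spatula, that on the +y side is empty.
- brush_slot (a point): Centre of the floor of the empty compartment, 4 mm above the bench; its x axis runs along the compartment towards the blue end, z up.
- brush: Loose flat glue brush (about 70 g) lying on the bench, 175 mm long along its x: red handle 22 mm wide and 18 mm thick from x = -90 to +15 mm, then a steel ferrule 36 mm wide and 18 mm thick, then black bristles 34 mm wide to x = +85 mm. Origin on its underside below the middle, z up. +x points to the bristle end.
- brush_grip (a point): Point in the handle near the brush's balance point, 15 mm towards the handle end from the brush's origin and 9 mm above its underside: where to grip it, across the handle (along the brush's y).
- brush_tip (a point): End of the bristles.
- spatula: Glue spatula, 145 mm long, dark wooden handle and steel blade, lying in the -y compartment of the tray; leave it alone.
- birdhouse_blue: Finished blue birdhouse with a dark gable roof, about 150 x 150 x 160 mm, at the left side of the bench; leave it alone.
- trophy: Wooden trophy cup, 110 mm high and 80 mm wide, at the right side; leave it alone.
- glue_bottle: White glue bottle with an orange cap, 56 mm in diameter and 150 mm high, on the left; leave it alone.
Not all that is in view belongs to the job. What is shaped like the finial but purple or yellow is not meant. What is meant by the cradle is not yellow, and is the smaller of those in its own colour.

How it is judged:
On the way:
1. the brush lies flat and let go in the empty compartment, bristles towards the blue end (x of brush in the frame of brush_slot between -0.022 and 0.022 m and y of brush in the frame of brush_slot between -0.028 and 0.028 m and z of brush in the frame of brush_slot below 0.004 m and angle between brush's own z axis and vertical below 0.08 rad and x of brush_tip in the frame of brush_slot above 0.04 m and contact force between the fingers and brush below 0.1 N and linear speed of brush below 0.02 m/s), for 0.2 s.
At the end, for the whole second after the job is handed in: Brush flat and released in the empty compartment (22 mm lengthwise, 28 mm sideways of its centre), bristles to the blue end; the fingers hold the finial upright (0.1 rad), centred (6 mm), the ring 15.5 mm down or more and the foot bearing on the disc with over 1 N, kept so (all of step 1 and value of joint ring above 0.0155 m and contact force between finial and foot_disc above 1 N and contact force between the fingers and finial above 2 N and horizontal distance between finial and foot_disc below 0.006 m and angle between finial's own z axis and vertical below 0.1 rad and linear speed of finial below 0.02 m/s); the arm keeps its last pose, push and grip.
It fails at once if the blue birdhouse, the trophy or the glue bottle was moved (distance of any of birdhouse_blue, trophy, glue_bottle from where it was at the start of the episode above 0.03 m).
It fails at once if the spatula was moved (distance of spatula from where it was at the start of the episode above 0.02 m).
It fails at once if the finial was knocked over (angle between finial's own z axis and vertical above 1 rad).
It also fails if it takes over 54 s, if anything falls off the work surface, if the arm or the gripper's body presses on something with over 40 N, if the wrist force passes 120 N, or if a joint passes its speed limit or range.

## Robot

A 6-joint arm with a two-finger parallel gripper is mounted at the origin on the work surface. World frame = base frame: x ahead of the robot, y to its left, z up, the work surface at z = 0. Lengths are in m, angles in rad, forces in N, time in s.
With the tool pointing down it reaches from about 0.35 to 0.975 m from the base axis. Payload 7.1 kg.
Tool frame: the origin (TCP) lies on the centre line of the jaws, within the pads' length; the fingertips stand 22 mm ahead of it and the grasp point (between the pads) lies 3 mm ahead of it; z points along the fingers, y is the line along which they close (so a half turn about z gives the same grasp; the last joint's range is limited). The gripper opens to 88 mm and grips with 3 to 60 N. Pads are 20 mm wide; open, the fingers measure 115 mm over their backs; the gripper's body (75 mm by 178 mm) begins 61 mm behind the grasp point.
Start: joints at [1.095, 0.423, 1.63, -0, 1.089, -0.019], TCP at [0.276, 0.561, 0.205] pointing down, gripper open.
Joint ranges: [-3, 3], [-0.9, 2.11], [0.09, 2.58], [-1.31, 4.45], [0.11, 2.69], [-2.54, 2.54]. Speed limits (rad/s): [2.39, 2.39, 3.01, 3.14, 3.14, 3.14].

## Interface

Orientations are given as [roll, pitch, yaw] about the fixed x, y, z axes, in that order (R = Rz(yaw) Ry(pitch) Rx(roll)).
In Python, from workcell import telemetry, optics, order gives the robot as it stands.
- The arm moves only by the tool play_rows, never from a script. Its argument "rows" is a list of rows, each an object of numbers: "hand": the opening, from -1 (shut) to 1 (fully open); "tx", "ty", "tz": the shift along the tool's x, y, z in m; "ax", "ay", "az": the turn, a rotation vector about the tool's x, y, z in rad. In form: [{"hand": .., "tx": .., "ty": .., "tz": .., "ax": .., "ay": .., "az": ..}, ...]. A call has 1 to 20 rows; each row is the pose to reach, as a shift and turn from the pose commanded when the call began, along the tool's axes at that moment; what a row does not reach only later rows make up. A row lasts 1/12 s, in which the tool goes at most 41.7 mm and 7.16 degrees, less where a joint would pass 70% of its speed; a pose out of reach is approached as far as the arm can. A call with a gripper value outside its range is refused whole. The fingers move at their own pace and stop on an object; "grip_force" is the grip in N (left out, the last holds). Time passes only in rows, so rows that repeat a pose let the fingers close. It gives the time, the measured TCP pose, the force, the opening and the grip force at its end, in the units of the state.
- telemetry.state(): the state, without advancing time (a new reading comes with each control period).
- optics.read_camera(name): name is "scene" or "top"; returns (picture, depth): 480x640x3 uint8, red, green, blue; 480x640 float32, m along the optical axis (not along the pixel's ray), 0 where there is no reading.
- optics.get_calibration(name): a dict with "K" (3x3 intrinsics, pixels), "pose" (4x4, takes a point from camera to world coordinates). Camera axes: x right, y down, z forward; pixel columns grow to the right and rows downward; lengths in m; the calibration is good to about 2 mm. A picture is of the moment at which its call begins. get_calibration takes no time and is no camera call.
- order.close_job(): hands the job in; it is judged then, once.
The state is a dict: "clock": time; "joint_positions": joint angles; "joint_vel": joint speeds; "joint_torque": joint torques, N m; "position": TCP position; "tool_rot": TCP orientation; "wrist_force": force on the tool from outside, world axes, zero at the start; "torque": the same for the moment, N m; "opening": finger opening in m; "grasp_force": force on a finger pad.
Only numpy, scipy, OpenCV 4.12 (cv2) and the standard library are available. Lean on these libraries where they do the work, as an engineer would, in place of code of your own. Each camera call takes 0.05 s, during which the arm holds its last target. There are 200 camera calls.

## Working session

There is one attempt and no reset: what is moved stays moved. The work goes in short steps, Python scripts to look and compute and a tool call to move; the robot and the scene stay as the last step left them, time stands still between calls to the robot, and variables do not carry over. Pictures are saved under pics/ and viewed, at most 10 in all, crops included, and the job is handed in when it is done.

Besides the shell and the picture viewer there is one more tool, called after "Call:" as name([rows], argument=value, ...), one row to a line, values as JSON. play_rows: Moves the arm, as the interface text tells. Its arguments: {"type":"object","properties":{"rows":{"type":"array","items":{"type":"object","properties":{"hand":{"type":"number"},"tx":{"type":"number"},"ty":{"type":"number"},"tz":{"type":"number"},"ax":{"type":"number"},"ay":{"type":"number"},"az":{"type":"number"}}}},"grip_force":{"type":"number"}},"required":["rows"]}

```bash
ls; mkdir -p pics; cat > h.py <<'E'
import numpy as np, cv2
from workcell import telemetry, optics, order
def grab(n):
    p,d=optics.read_camera(n); c=optics.get_calibration(n); return p,d,np.array(c["K"]),np.array(c["pose"])
def cloud(d,K,T):
    v,u=np.mgrid[:480,:640]; P=np.stack([(u-K[0,2])/K[0,0]*d,(v-K[1,2])/K[1,1]*d,d],-1)
    W=P@T[:3,:3].T+T[:3,3]; W[d==0]=np.nan; return W
E
python3 - <<'E'
from h import *
for n in ("top","scene"):
    p,d,K,T=grab(n); np.savez(f"{n}0.npz",p=p,d=d,K=K,T=T)
    cv2.imwrite(f"pics/{n}0.png",p[...,::-1]); print(n,K.round(1).tolist(),T.round(3).tolist())
print(telemetry.state())
E
```

```text
pics
top [[531.3, 0.0, 316.4], [0.0, 531.3, 236.0], [0.0, 0.0, 1.0]] [[-0.001, -0.996, 0.088, 0.286], [-1.0, 0.001, 0.003, -0.005], [-0.003, -0.088, -0.996, 1.765], [0.0, 0.0, 0.0, 1.0]]
scene [[448.1, 0.0, 320.9], [0.0, 448.1, 238.4], [0.0, 0.0, 1.0]] [[-0.526, 0.627, -0.575, 1.234], [0.851, 0.393, -0.349, 0.469], [0.007, -0.673, -0.74, 1.099], [0.0, 0.0, 0.0, 1.0]]
{'clock': 0.1, 'joint_positions': array([ 1.09498424e+00,  4.23773949e-01,  1.63055326e+00, -1.63648321e-05,
        1.08860854e+00, -1.90213251e-02]), 'joint_vel': array([-0.00063453, -0.00207042, -0.00223473, -0.00077259, -0.00049679,
       -0.00164625]), 'joint_torque': array([ 5.69868735e-04, -5.45617247e+01, -2.74323303e+01,  6.45420514e-02,
        1.88363803e-02, -3.99267810e-05]), 'position': array([0.27543437, 0.56048203, 0.2047972 ]), 'tool_rot': array([-3.14024953e+00, -1.10597116e-05,  2.68480949e+00]), 'wrist_force': array([ 0.44799936,  0.72750276, -0.89571693]), 'torque': array([0.02005171, 0.00170329, 0.02479636]), 'grasp_force': 0.0, 'opening': 0.08757909824500398}
```

View pics/top0.png

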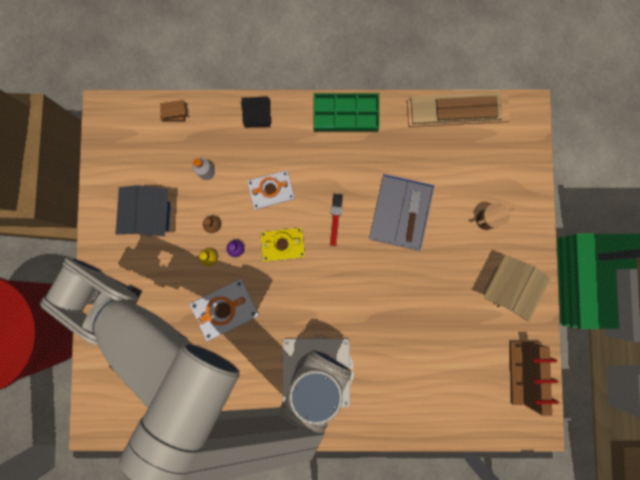

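View pics/scene0.png

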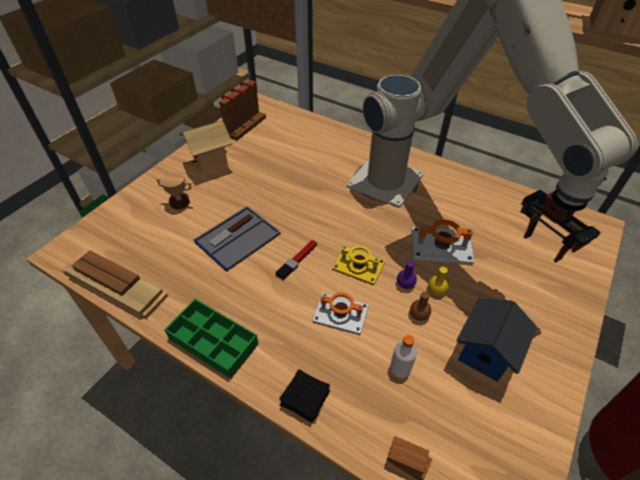

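The top view shows the finial at about (212,224), with purple and yellow lookalikes beside it. The smaller silver cradle is at (271,190), the brush at (335,220) with its bristles up (+x), and the tray at (402,212) with its empty compartment on the left and its blue end up. The scene view agrees: finial (421,308), cradle (341,310), brush (297,258), tray (237,237). Next I measure them.

```bash
cat >> h.py <<'E'
def load(n):
    z=np.load(n); return z["p"],z["d"],z["K"],z["T"]
def ray(uv,z,K,T):
    uv=np.atleast_2d(np.array(uv,float)); r=np.c_[(uv[:,0]-K[0,2])/K[0,0],(uv[:,1]-K[1,2])/K[1,1],np.ones(len(uv))]@T[:3,:3].T
    return T[:3,3]+r*((z-T[2,3])/r[:,2])[:,None]
def mask(p,lo,hi,box):
    h=cv2.cvtColor(p,cv2.COLOR_RGB2HSV); m=cv2.inRange(h,lo,hi); o=np.zeros_like(m); x0,y0,x1,y1=box; o[y0:y1,x0:x1]=m[y0:y1,x0:x1]; return o
def pts(m):
    v,u=np.nonzero(m); return np.c_[u,v].astype(float)
E
python3 - <<'E'
from h import *
boxes=dict(top=dict(brush=(320,185,350,255),tray=(362,168,440,255),cr=(240,165,300,215),fin=(198,210,222,238)),
 scene=dict(brush=(270,235,322,282),tray=(188,200,286,272),cr=(305,285,375,338),fin=(405,285,437,325)))
for n in ("top","scene"):
    p,d,K,T=load(f"{n}0.npz"); W=cloud(d,K,T); b=boxes[n]
    print(n,"bench z",np.nanmedian(W[150:300,300:330,2]) if n=="top" else np.nanmedian(W[270:300,240:280,2]))
    red=mask(p,(0,190,60),(6,255,255),b["brush"])|mask(p,(174,190,60),(180,255,255),b["brush"])
    q=ray(pts(red),.018,K,T); r=cv2.minAreaRect(q[:,:2].astype(np.float32)*1000); print(" red",len(q),np.median(W[red>0],0),r)
    blk=mask(p,(0,0,0),(180,255,50),b["brush"]); q2=ray(pts(blk),.015,K,T); print(" blk",len(q2),q2.mean(0), "red mean",q.mean(0))
    tr=mask(p,(100,20,40),(140,255,255),b["tray"]); k=max(cv2.findContours(tr,0,1)[0],key=cv2.contourArea)[:,0]
    q=ray(k,.014,K,T); r=cv2.minAreaRect(q[:,:2].astype(np.float32)*1000); print(" tray",r,cv2.boxPoints(r).tolist())
    x0,y0,x1,y1=b["cr"]; o=mask(p,(5,170,100),(13,255,255),b["cr"]); print(" orange",o.any() and (W[o>0].mean(0),ray(pts(o),.0604,K,T).mean(0)))
    hsv=cv2.cvtColor(p,cv2.COLOR_RGB2HSV); pl=mask(p,(0,0,140),(180,60,255),b["cr"]); k=max(cv2.findContours(pl,0,1)[0],key=cv2.contourArea)[:,0]
    print(" plate",cv2.minAreaRect(ray(k,.012,K,T)[:,:2].astype(np.float32)*1000))
    x0,y0,x1,y1=b["fin"]; w=W[y0:y1,x0:x1].reshape(-1,3); top=w[w[:,2]>.085]; ball=w[(w[:,2]>.03)&(w[:,2]<.09)]
    print(" fin top",len(top),top.mean(0) if len(top) else 0,"max",np.nanmax(w[:,2]),"ball",ball.mean(0),len(ball))
    A=np.c_[2*ball,np.ones(len(ball))]; bb=ball[ball[:,2]<.05]; A=np.c_[2*bb,np.ones(len(bb))]; s=np.linalg.lstsq(A,(bb**2).sum(1),rcond=None)[0]; print(" sphere",s[:3],np.sqrt(s[3]+s[:3]@s[:3]))
    s=8 if n=="top" else 6
    c=np.hstack([cv2.resize(p[y-24:y+24,x-24:x+24],None,fx=5,fy=5,interpolation=2) for x,y in ([(212,224),(271,190),(335,215)] if n=="top" else [(421,308),(341,310),(297,258)])]); cv2.imwrite(f"pics/{n}c.png",c[...,::-1])
cv2.imwrite("pics/crops.png",np.vstack([cv2.imread("pics/topc.png"),cv2.imread("pics/scenec.png")]))
E
```

```text
top bench z 5.6944594841401575e-05
 red 135 [ 0.45929496 -0.05877765  0.01801415] ((459.3321838378906, -58.77695846557617), (15.114498138427734, 94.19926452636719), 84.13211822509766)
 blk 60 [ 0.56086731 -0.06856118  0.015     ] red mean [ 0.45891176 -0.05864163  0.018     ]
 tray ((624.2796630859375, -306.49432373046875), (164.5834503173828, 8.825773239135742), 77.19154357910156) [[601.7330932617188, -385.76007080078125], [610.3392944335938, -387.7166748046875], [646.8262329101562, -227.22857666015625], [638.2200317382812, -225.27197265625]]
 orange (array([0.59329337, 0.15103487, 0.05358076]), array([0.59211419, 0.15043936, 0.0604    ]))
 plate ((596.5205078125, 153.06582641601562), (101.02225494384766, 140.37728881835938), 14.833579063415527)
 fin top 48 [0.4771126  0.34389376 0.09853074] max 0.10822827260378864 ball [0.4743653  0.33902921 0.046635  ] 200
 sphere [0.47752887 0.34524241 0.02815807] 0.02782184237308793
scene bench z -0.00016782570832774013
 red 150 [ 0.46619002 -0.05808231  0.01742397] ((464.1158752441406, -58.430503845214844), (20.34160041809082, 97.91488647460938), 85.37876892089844)
 blk 169 [ 0.55931599 -0.07373538  0.015     ] red mean [ 0.46556572 -0.05823721  0.018     ]
 tray ((631.4876708984375, -307.34844970703125), (174.92166137695312, 14.222277641296387), 77.75279235839844) [[605.9853515625, -391.310302734375], [619.8839111328125, -394.3272705078125], [656.989990234375, -223.3865966796875], [643.0914306640625, -220.36962890625]]
 orange (array([nan, nan, nan]), array([0.60252239, 0.15175022, 0.0604    ]))
 plate ((600.8431396484375, 152.24847412109375), (97.69247436523438, 139.95045471191406), 14.94984245300293)
 fin top 70 [0.48667791 0.34355136 0.09707446] max 0.10428591021278855 ball [0.48264362 0.34405062 0.04801452] 356
 sphere [0.4523112  0.33660657 0.00570461] 0.06162000587093829
```

View pics/crops.png

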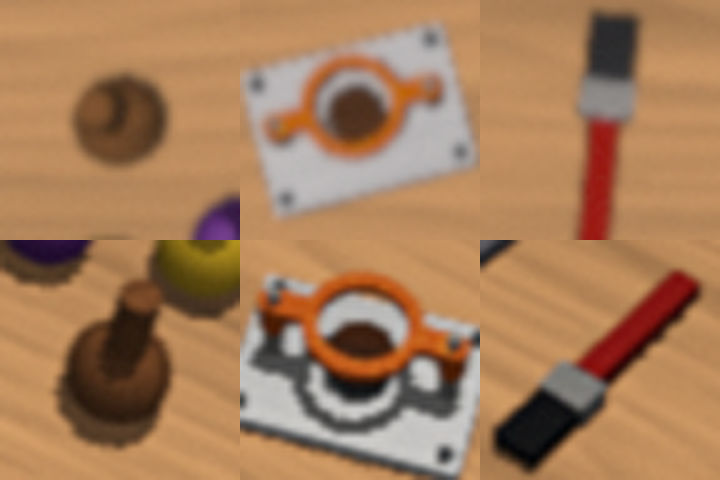

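The crops give these centres: finial neck top at about (207.8,221) in top and (425,295.7) in scene, ring at about (270.3,187) and (342,303). I'll triangulate these across both views and get the tray corners.

```bash
python3 - <<'E'
from h import *
t=load("top0.npz"); s=load("scene0.npz")
for nm,a,b,z in (("necktop",(207.8,221),(425,295.7),.1),("ring",(270.3,187.0),(342,303),.0604)):
    print(nm,"top",ray(a,z,*t[2:])[0].round(4),"scene",ray(b,z,*s[2:])[0].round(4))
    M=[(K[[0,1,2]]@np.linalg.inv(T)[:3]) for _,_,K,T in (t,s)]
    X=cv2.triangulatePoints(M[0],M[1],np.array(a,float),np.array(b,float)).ravel(); print("  tri",(X[:3]/X[3]).round(4))
# ball silhouette / tray
for n,(p,d,K,T),box in (("top",t,(362,168,440,255)),("scene",s,(188,200,286,272))):
    hsv=cv2.cvtColor(p,cv2.COLOR_RGB2HSV); x0,y0,x1,y1=box
    bg=mask(p,(5,70,80),(25,255,255),box); m=np.zeros_like(bg); m[y0:y1,x0:x1]=255-bg[y0:y1,x0:x1]
    m=cv2.morphologyEx(m,cv2.MORPH_OPEN,np.ones((3,3)));k=max(cv2.findContours(m,0,1)[0],key=cv2.contourArea)[:,0]
    r=cv2.minAreaRect(ray(k,.014,K,T)[:,:2].astype(np.float32)*1000); print(n,"tray",r,cv2.boxPoints(r).round(0).tolist())
p,d,K,T=t; x0,y0,x1,y1=198,210,226,238
hsv=cv2.cvtColor(p,cv2.COLOR_RGB2HSV); bm=np.zeros((480,640),np.uint8); bm[y0:y1,x0:x1]=(d[y0:y1,x0:x1]<1.735)*255
W=cloud(d,K,T); bm=((W[...,2]>.012)&(np.hypot(W[...,0]-.477,W[...,1]-.344)<.05)).astype(np.uint8)
(c,r)=cv2.minEnclosingCircle(pts(bm)[:,None].astype(np.float32)); print("ball",c,r,ray(c,.025,K,T))
c=np.hstack([cv2.resize(t[0][165:260,360:445],(400,447)),cv2.resize(s[0][195:275,185:290],(400,447))]);cv2.imwrite("pics/tray.png",c[...,::-1])
E
```

```text
necktop top [0.4802 0.3419 0.1   ] scene [0.4861 0.3457 0.1   ]
  tri [0.4809 0.344  0.0925]
ring top [0.5958 0.1489 0.0604] scene [0.6014 0.155  0.0604]
  tri [0.5968 0.1508 0.0515]
top tray ((520.9046020507812, -283.5557861328125), (173.96046447753906, 225.79083251953125), 77.15593719482422) [[391.0, -343.0], [612.0, -393.0], [650.0, -224.0], [430.0, -174.0]]
scene tray ((528.1860961914062, -281.79833984375), (181.08108520507812, 228.13243103027344), 77.01698303222656) [[397.0, -344.0], [619.0, -396.0], [660.0, -219.0], [437.0, -168.0]]
ball (212.85000610351562, 224.5) 10.453454971313477 [[0.47731261 0.34068643 0.025     ]]
```

View pics/tray.png

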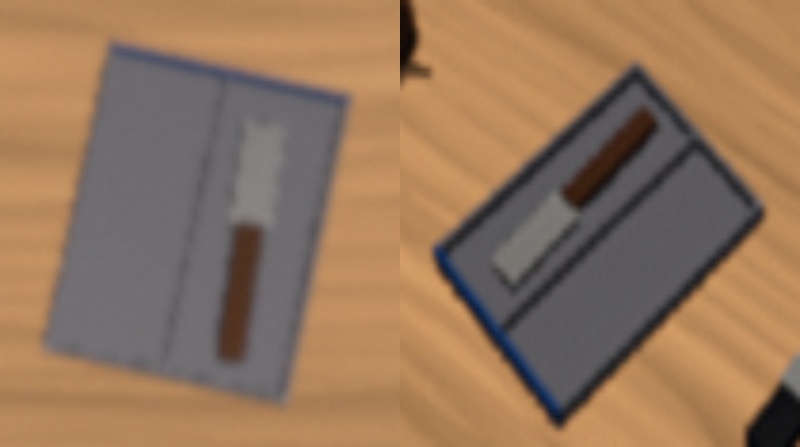

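```bash
cat >> h.py <<'E'
from scipy.spatial.transform import Rotation as Ro
def to(x,y,z,yaw):
    s=telemetry.state(); R=Ro.from_euler("xyz",s["tool_rot"]); G=Ro.from_euler("xyz",[np.pi,0,yaw])
    print("shift",(R.inv().apply(np.array([x,y,z])-s["position"])*1000).round(1),"turn",(R.inv()*G).as_rotvec().round(3),"pos",s["position"].round(4),s["tool_rot"].round(3),"t",round(s["clock"],2))
E
python3 -c "
from h import *
to(.4825,-.061,.12,3.044)"
```

```text
shift [-460.  -466.3   85.4] turn [-0.001 -0.    -0.359] pos [0.2754 0.5605 0.2048] [-3.14  -0.     2.685] t 0.1
```

Call:
play_rows([
  {"hand":0.2,"tx":-0.46,"ty":-0.466,"tz":0,"az":-0.359},
  {"hand":0.2,"tx":-0.46,"ty":-0.466,"tz":0,"az":-0.359},
  {"hand":0.2,"tx":-0.46,"ty":-0.466,"tz":0,"az":-0.359},
  {"hand":0.2,"tx":-0.46,"ty":-0.466,"tz":0,"az":-0.359},
  {"hand":0.2,"tx":-0.46,"ty":-0.466,"tz":0,"az":-0.359},
  {"hand":0.2,"tx":-0.46,"ty":-0.466,"tz":0,"az":-0.359},
  {"hand":0.2,"tx":-0.46,"ty":-0.466,"tz":0,"az":-0.359},
  {"hand":0.2,"tx":-0.46,"ty":-0.466,"tz":0,"az":-0.359},
  {"hand":0.2,"tx":-0.46,"ty":-0.466,"tz":0,"az":-0.359},
  {"hand":0.2,"tx":-0.46,"ty":-0.466,"tz":0,"az":-0.359},
  {"hand":0.2,"tx":-0.46,"ty":-0.466,"tz":0,"az":-0.359},
  {"hand":0.2,"tx":-0.46,"ty":-0.466,"tz":0,"az":-0.359},
  {"hand":0.2,"tx":-0.46,"ty":-0.466,"tz":0,"az":-0.359},
  {"hand":0.2,"tx":-0.46,"ty":-0.466,"tz":0,"az":-0.359},
  {"hand":0.2,"tx":-0.46,"ty":-0.466,"tz":0,"az":-0.359},
  {"hand":0.2,"tx":-0.46,"ty":-0.466,"tz":0.04,"az":-0.359},
  {"hand":0.2,"tx":-0.46,"ty":-0.466,"tz":0.085,"az":-0.359},
  {"hand":0.2,"tx":-0.46,"ty":-0.466,"tz":0.085,"az":-0.359},
  {"hand":0.2,"tx":-0.46,"ty":-0.466,"tz":0.085,"az":-0.359},
])

```text
invalid input at $.rows[0]: expected keys hand, tx, ty, tz, ax, ay, az
```

```bash
python3 -c "
from h import *
to(.4825,-.061,.0255,3.044)
p,d,K,T=grab('scene'); cv2.imwrite('pics/s1.png',cv2.resize(p[150:330,220:440],(733,600))[...,::-1])"
```

```text
shift [-460.  -466.2  179.9] turn [-0.001 -0.    -0.359] pos [0.2754 0.5605 0.2048] [-3.14  -0.     2.685] t 0.1
```

View pics/s1.png

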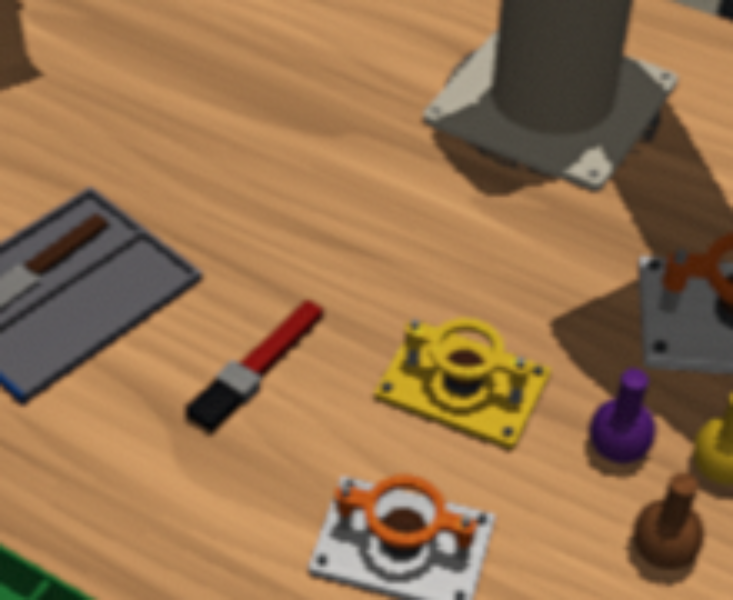

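The move was refused because every row needs all seven keys, so the arm hasn't moved and the picture shows the scene unchanged. I'll resend with every key.

Call:
play_rows([
  {"hand":0.2,"tx":-0.46,"ty":-0.466,"tz":0,"ax":0,"ay":0,"az":-0.359},
  {"hand":0.2,"tx":-0.46,"ty":-0.466,"tz":0,"ax":0,"ay":0,"az":-0.359},
  {"hand":0.2,"tx":-0.46,"ty":-0.466,"tz":0,"ax":0,"ay":0,"az":-0.359},
  {"hand":0.2,"tx":-0.46,"ty":-0.466,"tz":0,"ax":0,"ay":0,"az":-0.359},
  {"hand":0.2,"tx":-0.46,"ty":-0.466,"tz":0,"ax":0,"ay":0,"az":-0.359},
  {"hand":0.2,"tx":-0.46,"ty":-0.466,"tz":0,"ax":0,"ay":0,"az":-0.359},
  {"hand":0.2,"tx":-0.46,"ty":-0.466,"tz":0,"ax":0,"ay":0,"az":-0.359},
  {"hand":0.2,"tx":-0.46,"ty":-0.466,"tz":0,"ax":0,"ay":0,"az":-0.359},
  {"hand":0.2,"tx":-0.46,"ty":-0.466,"tz":0,"ax":0,"ay":0,"az":-0.359},
  {"hand":0.2,"tx":-0.46,"ty":-0.466,"tz":0,"ax":0,"ay":0,"az":-0.359},
  {"hand":0.2,"tx":-0.46,"ty":-0.466,"tz":0,"ax":0,"ay":0,"az":-0.359},
  {"hand":0.2,"tx":-0.46,"ty":-0.466,"tz":0,"ax":0,"ay":0,"az":-0.359},
  {"hand":0.2,"tx":-0.46,"ty":-0.466,"tz":0,"ax":0,"ay":0,"az":-0.359},
  {"hand":0.2,"tx":-0.46,"ty":-0.466,"tz":0,"ax":0,"ay":0,"az":-0.359},
  {"hand":0.2,"tx":-0.46,"ty":-0.466,"tz":0,"ax":0,"ay":0,"az":-0.359},
  {"hand":0.2,"tx":-0.46,"ty":-0.466,"tz":0.04,"ax":0,"ay":0,"az":-0.359},
  {"hand":0.2,"tx":-0.46,"ty":-0.466,"tz":0.08,"ax":0,"ay":0,"az":-0.359},
  {"hand":0.2,"tx":-0.46,"ty":-0.466,"tz":0.085,"ax":0,"ay":0,"az":-0.359},
  {"hand":0.2,"tx":-0.46,"ty":-0.466,"tz":0.085,"ax":0,"ay":0,"az":-0.359},
])

```text
clock: 1.73
position: [0.48, -0.0601, 0.1177]
tool_rot: [3.141, -0.008, 3.043]
wrist_force: [-0.1, -0.4, 0.7]
opening: 0.0526
grasp_force: 0.0
```

```bash
python3 -c "
from h import *
to(.4825,-.061,.0255,3.044)
p,d,K,T=grab('scene'); cv2.imwrite('pics/s2.png',cv2.resize(p[150:330,220:440],(733,600))[...,::-1])"
```

```text
shift [-3.3 -0.7 92.2] turn [ 0.001 -0.008 -0.001] pos [ 0.48   -0.0601  0.1177] [ 3.141 -0.008  3.043] t 1.73
```

View pics/s2.png

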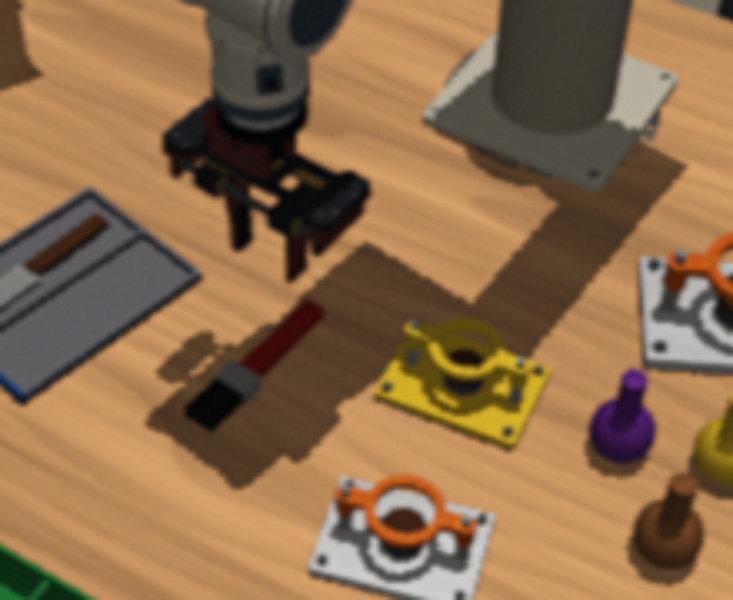

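The picture shows the open gripper above the brush handle, jaws across it, and nothing disturbed. Now I descend and grip.

Call:
play_rows([
  {"hand":0.2,"tx":0,"ty":0,"tz":0.035,"ax":0,"ay":0,"az":0},
  {"hand":0.2,"tx":0,"ty":0,"tz":0.065,"ax":0,"ay":0,"az":0},
  {"hand":0.2,"tx":0,"ty":0,"tz":0.083,"ax":0,"ay":0,"az":0},
  {"hand":0.2,"tx":0,"ty":0,"tz":0.092,"ax":0,"ay":0,"az":0},
  {"hand":0.2,"tx":0,"ty":0,"tz":0.094,"ax":0,"ay":0,"az":0},
  {"hand":0.2,"tx":0,"ty":0,"tz":0.094,"ax":0,"ay":0,"az":0},
], grip_force=20)

```text
clock: 2.28
position: [0.4839, -0.0597, 0.0276]
tool_rot: [-3.142, 0.001, 3.045]
wrist_force: [-0.4, 1.1, 0.2]
opening: 0.053
grasp_force: 0.0
```

Call:
play_rows([
  {"hand":-0.8,"tx":0,"ty":0,"tz":0,"ax":0,"ay":0,"az":0},
  {"hand":-0.8,"tx":0,"ty":0,"tz":0,"ax":0,"ay":0,"az":0},
  {"hand":-0.8,"tx":0,"ty":0,"tz":0,"ax":0,"ay":0,"az":0},
  {"hand":-0.8,"tx":0,"ty":0,"tz":0,"ax":0,"ay":0,"az":0},
  {"hand":-0.8,"tx":0,"ty":0,"tz":0,"ax":0,"ay":0,"az":0},
  {"hand":-0.8,"tx":0,"ty":0,"tz":0,"ax":0,"ay":0,"az":0},
])

```text
clock: 2.78
position: [0.4831, -0.0603, 0.0267]
tool_rot: [-3.142, 0.0, 3.044]
wrist_force: [-0.3, -0.7, 0.1]
opening: 0.0161
grasp_force: 0.0
```

```bash
python3 -c "
from h import *
s=telemetry.state(); print(s['opening'],s['grasp_force'],s['position'])
p,d,K,T=grab('scene'); a=cv2.resize(p[190:290,230:350],(480,400))
p,d,K,T=grab('top'); b=cv2.resize(p[180:270,290:380],(400,400)); cv2.imwrite('pics/s3.png',np.hstack([a,b])[:,:800,::-1])
s=telemetry.state(); print(s['opening'],s['grasp_force'])"
```

```text
0.016111580926698513 0.0 [ 0.48309014 -0.0602784   0.02674872]
0.010081830775243493 0.0
```

View pics/s3.png

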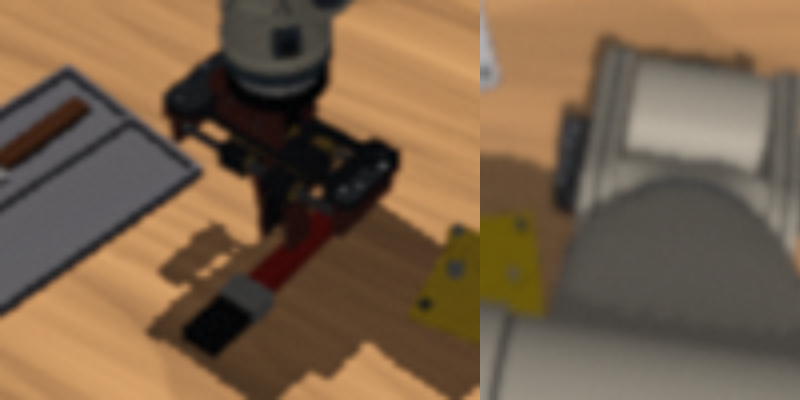

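```bash
python3 -c "
from h import *
s=telemetry.state(); print(s['opening'],s['grasp_force'],s['position'])
for n in ('scene','top'):
  _,_,K,T=load(n+'0.npz'); I=np.linalg.inv(T)
  for q in [(.4831,-.0603,.0047),(.4831,-.0603,.018),(.4831,-.0603,.07)]:
    c=I[:3,:3]@np.array(q)+I[:3,3]; u=K@c; print(n,q,(u[:2]/u[2]).round(1), 'crop',((u[:2]/u[2]-[230,190])*4).round(0))
p,d,K,T=grab('scene'); W=cloud(d,K,T)
b=(270,235,322,282)
red=mask(p,(0,190,40),(6,255,255),b)|mask(p,(174,190,40),(180,255,255),b)
q=ray(pts(red),.018,K,T); print(len(q),cv2.minAreaRect(q[:,:2].astype(np.float32)*1000))
blk=mask(p,(0,0,0),(180,255,50),(270,255,300,282)); print(len(pts(blk)),ray(pts(blk),.015,K,T).mean(0))
w=W[235:282,270:322].reshape(-1,3);w=w[(abs(w[:,0]-.483)<.015)&(abs(w[:,1]+.06)<.04)&(w[:,2]>.008)]
print(w[np.argsort(w[:,1])][::max(1,len(w)//25)].round(3))
"
```

```text
0.010081830775243493 0.0 [ 0.48293677 -0.06023663  0.02654351]
scene (0.4831, -0.0603, 0.0047) [301.1 256.5] crop [285. 266.]
scene (0.4831, -0.0603, 0.018) [301.  253.8] crop [284. 255.]
scene (0.4831, -0.0603, 0.07) [300.6 242.9] crop [282. 211.]
top (0.4831, -0.0603, 0.0047) [334.3 223.3] crop [417. 133.]
top (0.4831, -0.0603, 0.018) [334.4 222.9] crop [418. 131.]
top (0.4831, -0.0603, 0.07) [334.9 221.1] crop [420. 124.]
138 ((472.2559814453125, -57.72294616699219), (23.20306396484375, 81.70137786865234), 85.82827758789062)
178 [ 0.56507895 -0.06755568  0.015     ]
[[ 0.492 -0.081  0.102]
 [ 0.492 -0.075  0.064]
 [ 0.494 -0.074  0.062]
 [ 0.492 -0.072  0.047]
 [ 0.49  -0.071  0.022]
 [ 0.493 -0.07   0.086]
 [ 0.491 -0.069  0.058]
 [ 0.486 -0.068  0.072]
 [ 0.488 -0.068  0.046]
 [ 0.488 -0.067  0.065]
 [ 0.481 -0.066  0.016]
 [ 0.482 -0.061  0.02 ]
 [ 0.486 -0.058  0.021]
 [ 0.483 -0.057  0.014]
 [ 0.491 -0.055  0.019]
 [ 0.496 -0.054  0.062]
 [ 0.496 -0.053  0.082]
 [ 0.479 -0.052  0.008]
 [ 0.494 -0.051  0.086]
 [ 0.487 -0.049  0.047]
 [ 0.476 -0.049  0.065]
 [ 0.488 -0.048  0.076]
 [ 0.478 -0.048  0.072]
 [ 0.495 -0.047  0.085]
 [ 0.486 -0.046  0.094]
 [ 0.496 -0.035  0.128]]
```

The scene crop shows the fingers closed to 10 mm. Their ends seem to stop above the handle (near crop (281,240)) instead of straddling it, and the brush hasn't moved. I'll measure how low the fingers really reach.

```bash
python3 -c "
from h import *
p,d,K,T=grab('scene'); W=cloud(d,K,T)
m=(abs(W[...,0]-.487)<.03)&(abs(W[...,1]+.06)<.03)&(W[...,2]>.024)&(W[...,2]<.1)
print('z hist',np.histogram(W[m][:,2],bins=np.arange(.024,.1,.006)))
v,u=np.nonzero(m); print(u.min(),u.max(),v.min(),v.max())
lo=m&(W[...,2]<.05); print('lowest',[(int(a),int(b),W[b,a].round(3).tolist(),p[b,a].tolist()) for b,a in list(zip(*np.nonzero(lo)))[-14:]])
h=cv2.cvtColor(p,cv2.COLOR_RGB2HSV)
for v in range(238,262,2): print(v,[(p[v,u].tolist(),int(W[v,u,2]*1000)) for u in range(292,316,3)])
"
```

```text
z hist (array([ 0,  0,  0,  8, 19, 12, 11, 16, 13, 13, 10, 11]), array([0.024, 0.03 , 0.036, 0.042, 0.048, 0.054, 0.06 , 0.066, 0.072,
       0.078, 0.084, 0.09 , 0.096]))
294 305 237 252
lowest [(298, 247, [0.487, -0.068, 0.05], [9, 7, 6]), (295, 248, [0.492, -0.076, 0.046], [132, 93, 58]), (296, 248, [0.493, -0.071, 0.049], [59, 37, 25]), (298, 248, [0.49, -0.066, 0.049], [31, 23, 17]), (304, 248, [0.48, -0.05, 0.049], [30, 13, 12]), (305, 248, [0.476, -0.049, 0.046], [40, 13, 10]), (296, 249, [0.496, -0.07, 0.048], [69, 47, 32]), (297, 249, [0.494, -0.067, 0.048], [62, 43, 30]), (304, 249, [0.481, -0.05, 0.045], [40, 13, 11]), (303, 250, [0.486, -0.05, 0.046], [40, 13, 12]), (302, 251, [0.493, -0.049, 0.048], [39, 12, 9]), (301, 252, [0.498, -0.05, 0.048], [47, 9, 8])]
238 [([203, 152, 99], 1), ([58, 36, 24], 95), ([8, 8, 11], 134), ([34, 26, 16], 140), ([28, 28, 29], 141), ([85, 64, 47], 0), ([114, 80, 51], 162), ([20, 20, 23], 166)]
240 [([199, 148, 95], 0), ([86, 55, 35], 83), ([7, 7, 7], 77), ([21, 14, 13], 129), ([30, 16, 14], 93), ([28, 27, 29], 141), ([22, 23, 24], 141), ([
[... 924 characters left out ...]
, 7, 6], 16), ([54, 9, 9], 13), ([76, 50, 32], -3), ([85, 62, 40], 2)]
254 [([87, 63, 41], -2), ([79, 51, 32], -2), ([58, 10, 7], 14), ([56, 6, 6], 16), ([55, 7, 7], 16), ([67, 35, 24], 1), ([84, 60, 38], 0), ([85, 62, 41], 1)]
256 [([88, 62, 39], 1), ([60, 15, 10], 15), ([58, 8, 7], 17), ([58, 8, 8], 18), ([55, 16, 12], 3), ([89, 64, 41], -1), ([93, 66, 44], -3), ([85, 61, 39], 0)]
258 [([69, 36, 27], 12), ([59, 6, 7], 14), ([60, 9, 8], 20), ([52, 5, 7], 12), ([80, 52, 36], -3), ([87, 62, 41], 0), ([87, 62, 41], 0), ([91, 65, 41], 0)]
260 [([54, 50, 48], 13), ([62, 21, 19], 18), ([55, 6, 4], 15), ([66, 35, 22], 0), ([88, 63, 39], 1), ([88, 63, 41], -2), ([87, 62, 41], 1), ([88, 63, 42], 0)]
```

```bash
python3 -c "
from h import *
p,d,K,T=load('scene0.npz'); W=cloud(d,K,T)
m=(np.hypot(W[...,0]-.2754,W[...,1]-.5605)<.08)&(W[...,2]>.1)&(W[...,2]<.32)
print(np.histogram(W[m][:,2],bins=np.arange(.14,.32,.01)))
lo=m&(W[...,2]<.24); print(W[lo][np.argsort(W[lo][:,2])][:14].round(3))
s=telemetry.state(); print(s['opening'],s['grasp_force'],s['position'],s['joint_positions'])
"
```

```text
(array([ 0,  0,  0,  0,  0,  0,  0,  0, 34, 33, 38, 39, 45, 48, 31, 13, 37]), array([0.14, 0.15, 0.16, 0.17, 0.18, 0.19, 0.2 , 0.21, 0.22, 0.23, 0.24,
       0.25, 0.26, 0.27, 0.28, 0.29, 0.3 , 0.31]))
[[0.255 0.52  0.222]
 [0.26  0.51  0.222]
 [0.263 0.514 0.222]
 [0.262 0.516 0.222]
 [0.306 0.595 0.223]
 [0.265 0.511 0.223]
 [0.251 0.521 0.223]
 [0.308 0.598 0.223]
 [0.259 0.517 0.224]
 [0.305 0.594 0.225]
 [0.255 0.518 0.226]
 [0.263 0.507 0.226]
 [0.266 0.508 0.226]
 [0.308 0.597 0.226]]
0.009145548123733442 0.0 [ 0.48288389 -0.06022873  0.0264531 ] [-1.48538427e-01  5.24650589e-01  2.02901254e+00 -1.19989365e-05
  5.88053021e-01 -1.62145470e+00]
```

Both poses agree: the fingertips sit about 18 mm above the reported TCP z instead of 22 mm below it, so reported z is about 40 mm low. I'll open, correct for that, and go down while watching the force.

Call:
play_rows([
  {"hand":0.2,"tx":0,"ty":0,"tz":0,"ax":0,"ay":0,"az":0},
  {"hand":0.2,"tx":0,"ty":0,"tz":0,"ax":0,"ay":0,"az":0},
  {"hand":0.2,"tx":0,"ty":0,"tz":0,"ax":0,"ay":0,"az":0},
  {"hand":0.2,"tx":0,"ty":0,"tz":0,"ax":0,"ay":0,"az":0},
  {"hand":0.2,"tx":0,"ty":0,"tz":0,"ax":0,"ay":0,"az":0},
  {"hand":0.2,"tx":0,"ty":0,"tz":0,"ax":0,"ay":0,"az":0},
  {"hand":0.2,"tx":0,"ty":0,"tz":0.012,"ax":0,"ay":0,"az":0},
  {"hand":0.2,"tx":0,"ty":0,"tz":0.022,"ax":0,"ay":0,"az":0},
  {"hand":0.2,"tx":0,"ty":0,"tz":0.03,"ax":0,"ay":0,"az":0},
  {"hand":0.2,"tx":0,"ty":0,"tz":0.034,"ax":0,"ay":0,"az":0},
  {"hand":0.2,"tx":0,"ty":0,"tz":0.036,"ax":0,"ay":0,"az":0},
  {"hand":0.2,"tx":0,"ty":0,"tz":0.036,"ax":0,"ay":0,"az":0},
  {"hand":0.2,"tx":0,"ty":0,"tz":0.036,"ax":0,"ay":0,"az":0},
])

```text
clock: 4.07
position: [0.4829, -0.0602, -0.0096]
tool_rot: [-3.142, -0.0, 3.044]
wrist_force: [0.0, -0.2, 1.0]
opening: 0.0525
grasp_force: 0.0
```

```bash
python3 -c "
from h import *
p,d,K,T=grab('scene'); W=cloud(d,K,T)
m=(abs(W[...,0]-.487)<.03)&(abs(W[...,1]+.06)<.07)&(W[...,2]>.004)&(W[...,2]<.1)
h=cv2.cvtColor(p,cv2.COLOR_RGB2HSV); m&=~((h[...,1]>190)&(h[...,2]>45))&(h[...,2]<60)
q=W[m]; q=q[np.argsort(q[:,2])]; print(len(q),q[:25:2].round(3)); s=telemetry.state(); print(s['position'],s['wrist_force'],s['opening'])
"
```

```text
152 [[ 0.485 -0.09   0.005]
 [ 0.475 -0.089  0.006]
 [ 0.479 -0.052  0.009]
 [ 0.475 -0.028  0.009]
 [ 0.475 -0.089  0.011]
 [ 0.491 -0.09   0.012]
 [ 0.482 -0.028  0.012]
 [ 0.487 -0.089  0.013]
 [ 0.469 -0.089  0.015]
 [ 0.473 -0.086  0.015]
 [ 0.491 -0.09   0.016]
 [ 0.515 -0.058  0.017]
 [ 0.515 -0.073  0.017]]
[ 0.48309705 -0.06023718 -0.00936881] [ 0.45313509 -0.46384094  0.04631638] 0.05261872955564273
```

Call:
play_rows([
  {"hand":0.2,"tx":0,"ty":0,"tz":0.003,"ax":0,"ay":0,"az":0},
  {"hand":-0.8,"tx":0,"ty":0,"tz":0.003,"ax":0,"ay":0,"az":0},
  {"hand":-0.8,"tx":0,"ty":0,"tz":0.003,"ax":0,"ay":0,"az":0},
  {"hand":-0.8,"tx":0,"ty":0,"tz":0.003,"ax":0,"ay":0,"az":0},
  {"hand":-0.8,"tx":0,"ty":0,"tz":0.003,"ax":0,"ay":0,"az":0},
  {"hand":-0.8,"tx":0,"ty":0,"tz":0.003,"ax":0,"ay":0,"az":0},
  {"hand":-0.8,"tx":0,"ty":0,"tz":0.003,"ax":0,"ay":0,"az":0},
  {"hand":-0.8,"tx":0,"ty":0,"tz":0.003,"ax":0,"ay":0,"az":0},
])

```text
clock: 4.78
position: [0.483, -0.0602, -0.0124]
tool_rot: [-3.142, 0.0, 3.044]
wrist_force: [0.1, -0.8, 2.2]
opening: 0.0216
grasp_force: 20.0
```

```bash
python3 -c "
from h import *
to(.518,-.2377,.028,2.917)"
```

```text
shift [ -52.2 -173.2  -40.4] turn [-0.     0.     0.127] pos [ 0.483  -0.0602 -0.0124] [-3.142  0.     3.044] t 4.78
```

Gripped: 21.6 mm across, matching the 22 mm handle. Now I lift and carry it over.

Call:
play_rows([
  {"hand":-0.8,"tx":0,"ty":0,"tz":-0.02,"ax":0,"ay":0,"az":0},
  {"hand":-0.8,"tx":0,"ty":0,"tz":-0.045,"ax":0,"ay":0,"az":0},
  {"hand":-0.8,"tx":-0.008,"ty":-0.025,"tz":-0.05,"ax":0,"ay":0,"az":0.02},
  {"hand":-0.8,"tx":-0.018,"ty":-0.06,"tz":-0.05,"ax":0,"ay":0,"az":0.05},
  {"hand":-0.8,"tx":-0.03,"ty":-0.1,"tz":-0.05,"ax":0,"ay":0,"az":0.08},
  {"hand":-0.8,"tx":-0.042,"ty":-0.14,"tz":-0.05,"ax":0,"ay":0,"az":0.11},
  {"hand":-0.8,"tx":-0.05,"ty":-0.165,"tz":-0.05,"ax":0,"ay":0,"az":0.127},
  {"hand":-0.8,"tx":-0.0522,"ty":-0.1732,"tz":-0.05,"ax":0,"ay":0,"az":0.127},
  {"hand":-0.8,"tx":-0.0522,"ty":-0.1732,"tz":-0.05,"ax":0,"ay":0,"az":0.127},
  {"hand":-0.8,"tx":-0.0522,"ty":-0.1732,"tz":-0.05,"ax":0,"ay":0,"az":0.127},
])

```text
clock: 5.62
position: [0.517, -0.237, 0.037]
tool_rot: [3.141, -0.002, 2.916]
wrist_force: [-0.7, 0.0, -0.7]
opening: 0.0218
grasp_force: 20.0
```

```bash
python3 -c "
from h import *
s=telemetry.state(); print(s['position'],s['tool_rot'],s['grasp_force'],s['opening'])
p,d,K,T=grab('scene'); cv2.imwrite('pics/s4.png',cv2.resize(p[170:290,170:330],(800,600))[...,::-1])"
```

```text
[ 0.5170384  -0.23700504  0.03700911] [ 3.14099811e+00 -1.62638807e-03  2.91624859e+00] 19.999796748161316 0.021812362347174978
```

View pics/s4.png

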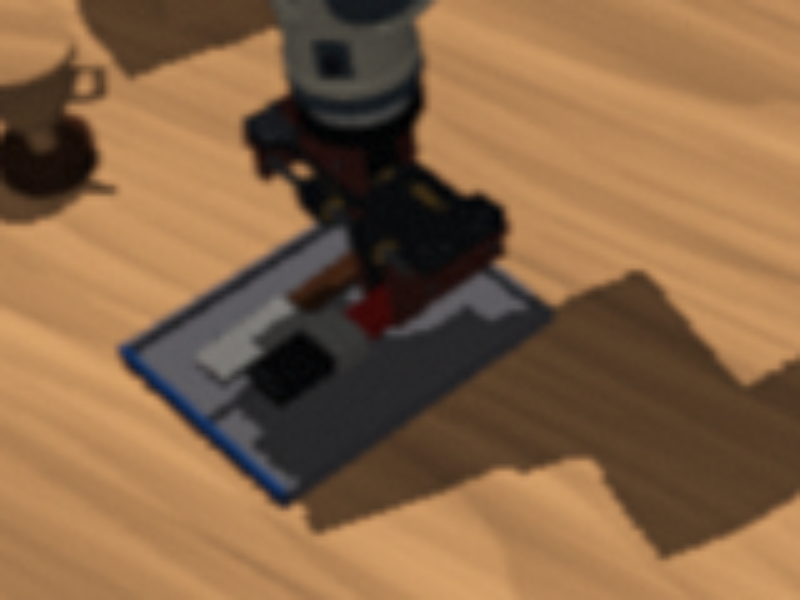

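The picture shows the brush held level over the compartment, bristles at crop (290,365) pointing to the blue end. I lower it and release with a narrow opening.

Call:
play_rows([
  {"hand":-0.8,"tx":0,"ty":0,"tz":0.015,"ax":0,"ay":0,"az":0},
  {"hand":-0.8,"tx":0,"ty":0,"tz":0.03,"ax":0,"ay":0,"az":0},
  {"hand":-0.8,"tx":0,"ty":0,"tz":0.04,"ax":0,"ay":0,"az":0},
  {"hand":-0.8,"tx":0,"ty":0,"tz":0.045,"ax":0,"ay":0,"az":0},
  {"hand":-0.8,"tx":0,"ty":0,"tz":0.045,"ax":0,"ay":0,"az":0},
  {"hand":-0.8,"tx":0,"ty":0,"tz":0.045,"ax":0,"ay":0,"az":0},
  {"hand":-0.8,"tx":0,"ty":0,"tz":0.045,"ax":0,"ay":0,"az":0},
])

```text
clock: 6.25
position: [0.5181, -0.2372, -0.0073]
tool_rot: [-3.142, 0.0, 2.918]
wrist_force: [0.2, -1.3, -0.5]
opening: 0.0224
grasp_force: 20.0
```

Call:
play_rows([
  {"hand":-0.2,"tx":0,"ty":0,"tz":0,"ax":0,"ay":0,"az":0},
  {"hand":-0.2,"tx":0,"ty":0,"tz":0,"ax":0,"ay":0,"az":0},
  {"hand":-0.2,"tx":0,"ty":0,"tz":0,"ax":0,"ay":0,"az":0},
  {"hand":-0.2,"tx":0,"ty":0,"tz":0,"ax":0,"ay":0,"az":0},
  {"hand":-0.2,"tx":0,"ty":0,"tz":0,"ax":0,"ay":0,"az":0},
  {"hand":-0.2,"tx":0,"ty":0,"tz":-0.02,"ax":0,"ay":0,"az":0},
  {"hand":-0.2,"tx":0,"ty":0,"tz":-0.06,"ax":0,"ay":0,"az":0},
  {"hand":-0.2,"tx":0,"ty":0,"tz":-0.1,"ax":0,"ay":0,"az":0},
  {"hand":-0.2,"tx":0,"ty":0,"tz":-0.14,"ax":0,"ay":0,"az":0},
  {"hand":-0.2,"tx":0,"ty":0,"tz":-0.16,"ax":0,"ay":0,"az":0},
])

```text
clock: 7.08
position: [0.5197, -0.2386, 0.1572]
tool_rot: [-3.14, 0.005, 2.917]
wrist_force: [1.1, -0.7, 0.1]
opening: 0.0349
grasp_force: 0.0
```

```bash
python3 -c "
from h import *
to(.480,.343,.18,2.917)
p,d,K,T=grab('scene'); W=cloud(d,K,T); b=(188,200,290,272)
red=mask(p,(0,190,40),(6,255,255),b)|mask(p,(174,190,40),(180,255,255),b)
q=ray(pts(red),.022,K,T); print(len(q),cv2.minAreaRect(q[:,:2].astype(np.float32)*1000),np.nanmedian(W[red>0][:,2]))
cv2.imwrite('pics/s5.png',cv2.resize(p[180:280,170:300],(780,600))[...,::-1])"
```

```text
shift [168.3 558.  -24.5] turn [-0.001  0.005 -0.   ] pos [ 0.5197 -0.2386  0.1572] [-3.14   0.005  2.917] t 7.08
171 ((502.0376281738281, -227.53231811523438), (25.87369155883789, 97.94837951660156), 77.51793670654297) 0.02041853427459439
```

View pics/s5.png

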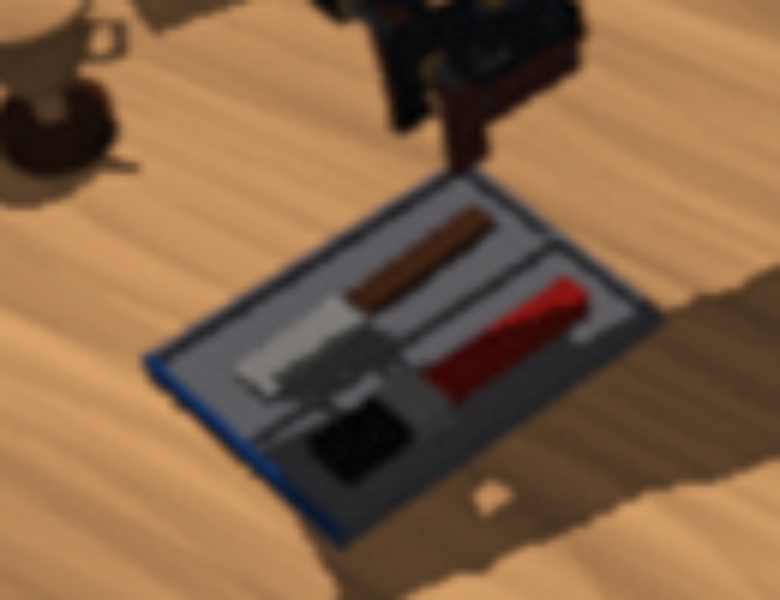

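The picture shows the brush flat in the empty compartment, bristles to the blue end, clear of the walls. The spatula is unmoved. Next is the finial.

Call:
play_rows([
  {"hand":0.36,"tx":0.1656,"ty":0.558,"tz":0,"ax":0,"ay":0,"az":0},
  {"hand":0.36,"tx":0.1656,"ty":0.558,"tz":0,"ax":0,"ay":0,"az":0},
  {"hand":0.36,"tx":0.1656,"ty":0.558,"tz":0,"ax":0,"ay":0,"az":0},
  {"hand":0.36,"tx":0.1656,"ty":0.558,"tz":0,"ax":0,"ay":0,"az":0},
  {"hand":0.36,"tx":0.1656,"ty":0.558,"tz":0,"ax":0,"ay":0,"az":0},
  {"hand":0.36,"tx":0.1656,"ty":0.558,"tz":0,"ax":0,"ay":0,"az":0},
  {"hand":0.36,"tx":0.1656,"ty":0.558,"tz":0,"ax":0,"ay":0,"az":0},
  {"hand":0.36,"tx":0.1656,"ty":0.558,"tz":0,"ax":0,"ay":0,"az":0},
  {"hand":0.36,"tx":0.1656,"ty":0.558,"tz":0,"ax":0,"ay":0,"az":0},
  {"hand":0.36,"tx":0.1656,"ty":0.558,"tz":0,"ax":0,"ay":0,"az":0},
  {"hand":0.36,"tx":0.1656,"ty":0.558,"tz":0,"ax":0,"ay":0,"az":0},
  {"hand":0.36,"tx":0.1656,"ty":0.558,"tz":0,"ax":0,"ay":0,"az":0},
  {"hand":0.36,"tx":0.1656,"ty":0.558,"tz":0,"ax":0,"ay":0,"az":0},
  {"hand":0.36,"tx":0.1656,"ty":0.558,"tz":0,"ax":0,"ay":0,"az":0},
  {"hand":0.36,"tx":0.1656,"ty":0.558,"tz":0,"ax":0,"ay":0,"az":0},
  {"hand":0.36,"tx":0.1656,"ty":0.558,"tz":0,"ax":0,"ay":0,"az":0},
  {"hand":0.36,"tx":0.1656,"ty":0.558,"tz":0,"ax":0,"ay":0,"az":0},
  {"hand":0.36,"tx":0.1656,"ty":0.558,"tz":0,"ax":0,"ay":0,"az":0},
  {"hand":0.36,"tx":0.1656,"ty":0.558,"tz":0,"ax":0,"ay":0,"az":0},
])

```text
clock: 8.72
position: [0.481, 0.3417, 0.1523]
tool_rot: [-3.141, -0.0, 2.915]
wrist_force: [0.3, 0.1, 0.0]
opening: 0.0596
grasp_force: 0.0
```

```bash
python3 -c "
from h import *
to(.481,.343,.043,2.917); s=telemetry.state()
p,d,K,T=grab('scene'); W=cloud(d,K,T)
m=(np.hypot(W[...,0]-.481,W[...,1]-.343)<.08)&(W[...,2]>.15)&(W[...,2]<.2); q=W[m]
a=q@np.array([.223,.975,0]); print('tipz',q[:,2].min(),s['opening']); c=a.mean(); c=.481*.223+.343*.975
for k in (q[a<c],q[a>=c]): print(len(k),k.mean(0).round(4),k.max(0).round(4))
"
```

```text
shift [  0.3   1.3 109.3] turn [-0.001 -0.    -0.002] pos [0.481  0.3417 0.1523] [-3.141 -0.     2.915] t 8.72
tipz 0.167992729948082 0.059607988844074415
48 [0.4795 0.3076 0.1855] [0.487  0.3126 0.1989]
41 [0.4952 0.3734 0.1844] [0.5014 0.3798 0.1985]
```

Call:
play_rows([
  {"hand":0.36,"tx":0,"ty":0,"tz":0.035,"ax":0,"ay":0,"az":0},
  {"hand":0.36,"tx":0,"ty":0,"tz":0.065,"ax":0,"ay":0,"az":0},
  {"hand":0.36,"tx":0,"ty":0,"tz":0.09,"ax":0,"ay":0,"az":0},
  {"hand":0.36,"tx":0,"ty":0,"tz":0.105,"ax":0,"ay":0,"az":0},
  {"hand":0.36,"tx":0,"ty":0,"tz":0.109,"ax":0,"ay":0,"az":0},
  {"hand":0.36,"tx":0,"ty":0,"tz":0.109,"ax":0,"ay":0,"az":0},
  {"hand":-0.8,"tx":0,"ty":0,"tz":0.109,"ax":0,"ay":0,"az":0},
  {"hand":-0.8,"tx":0,"ty":0,"tz":0.109,"ax":0,"ay":0,"az":0},
  {"hand":-0.8,"tx":0,"ty":0,"tz":0.109,"ax":0,"ay":0,"az":0},
  {"hand":-0.8,"tx":0,"ty":0,"tz":0.109,"ax":0,"ay":0,"az":0},
  {"hand":-0.8,"tx":0,"ty":0,"tz":0.109,"ax":0,"ay":0,"az":0},
  {"hand":-0.8,"tx":0,"ty":0,"tz":0.109,"ax":0,"ay":0,"az":0},
  {"hand":-0.8,"tx":0,"ty":0,"tz":0.109,"ax":0,"ay":0,"az":0},
  {"hand":-0.8,"tx":0,"ty":0,"tz":0.109,"ax":0,"ay":0,"az":0},
], grip_force=45)

```text
clock: 9.93
position: [0.4812, 0.3435, 0.044]
tool_rot: [3.141, 0.001, 2.917]
wrist_force: [-1.5, 1.1, 5.3]
opening: 0.0237
grasp_force: 45.0
```

```bash
python3 -c "
from h import *
to(.5965,.151,.153,2.917)"
```

```text
shift [-155.3 -161.9 -109. ] turn [ 0.001  0.001 -0.   ] pos [0.4812 0.3435 0.044 ] [3.141e+00 1.000e-03 2.917e+00] t 9.93
```

Gripped: 23.7 mm across, matching the 24 mm neck. I lift it and carry it over the ring.

Call:
play_rows([
  {"hand":-0.8,"tx":0,"ty":0,"tz":-0.025,"ax":0,"ay":0,"az":0},
  {"hand":-0.8,"tx":0,"ty":0,"tz":-0.06,"ax":0,"ay":0,"az":0},
  {"hand":-0.8,"tx":0,"ty":0,"tz":-0.09,"ax":0,"ay":0,"az":0},
  {"hand":-0.8,"tx":-0.02,"ty":-0.021,"tz":-0.095,"ax":0,"ay":0,"az":0},
  {"hand":-0.8,"tx":-0.045,"ty":-0.047,"tz":-0.095,"ax":0,"ay":0,"az":0},
  {"hand":-0.8,"tx":-0.07,"ty":-0.073,"tz":-0.095,"ax":0,"ay":0,"az":0},
  {"hand":-0.8,"tx":-0.095,"ty":-0.099,"tz":-0.095,"ax":0,"ay":0,"az":0},
  {"hand":-0.8,"tx":-0.12,"ty":-0.125,"tz":-0.095,"ax":0,"ay":0,"az":0},
  {"hand":-0.8,"tx":-0.14,"ty":-0.146,"tz":-0.095,"ax":0,"ay":0,"az":0},
  {"hand":-0.8,"tx":-0.15,"ty":-0.157,"tz":-0.095,"ax":0,"ay":0,"az":0},
  {"hand":-0.8,"tx":-0.155,"ty":-0.162,"tz":-0.09,"ax":0,"ay":0,"az":0},
  {"hand":-0.8,"tx":-0.155,"ty":-0.162,"tz":-0.08,"ax":0,"ay":0,"az":0},
  {"hand":-0.8,"tx":-0.155,"ty":-0.162,"tz":-0.07,"ax":0,"ay":0,"az":0},
  {"hand":-0.8,"tx":-0.155,"ty":-0.162,"tz":-0.07,"ax":0,"ay":0,"az":0},
  {"hand":-0.8,"tx":-0.155,"ty":-0.162,"tz":-0.07,"ax":0,"ay":0,"az":0},
  {"hand":-0.8,"tx":-0.155,"ty":-0.162,"tz":-0.07,"ax":0,"ay":0,"az":0},
])

```text
clock: 11.27
position: [0.5952, 0.1519, 0.1131]
tool_rot: [-3.141, -0.001, 2.918]
wrist_force: [0.6, 0.0, -2.4]
opening: 0.0232
grasp_force: 45.0
```

```bash
python3 -c "
from h import *
s=telemetry.state(); print(s['position'],s['tool_rot'],s['opening'],s['grasp_force'],s['wrist_force'])
a=grab('scene'); b=grab('top'); np.savez('s6.npz',p=a[0],d=a[1],K=a[2],T=a[3]); np.savez('t6.npz',p=b[0],d=b[1],K=b[2],T=b[3])
cv2.imwrite('pics/s6.png',cv2.resize(a[0][260:340,301:381],(600,600),interpolation=2)[...,::-1])"
```

```text
[0.59523061 0.15185577 0.11310088] [-3.14130886e+00 -8.03745676e-04  2.91840912e+00] 0.023163119799029363 44.99508798122406 [ 0.61066608  0.03624728 -2.42155249]
```

View pics/s6.png

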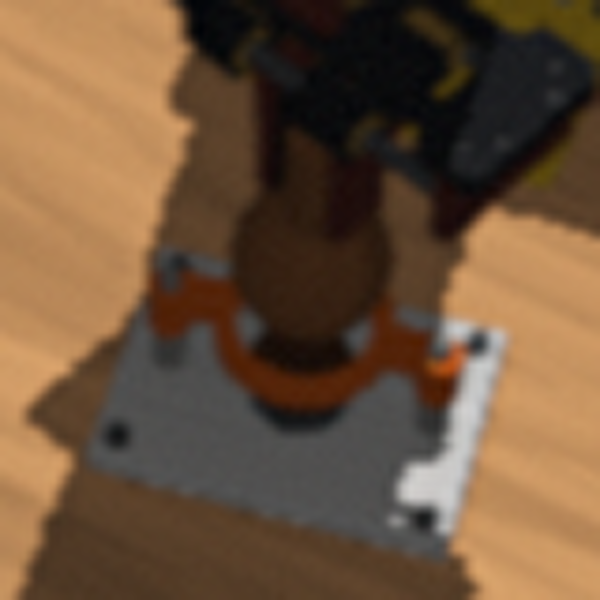

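The picture shows the finial upright just above the orange ring, ball centre at about (342.6,294.9) in full-image pixels. I'll check the alignment.

```bash
python3 -c "
from h import *
p,d,K,T=load('s6.npz'); W=cloud(d,K,T); W0=cloud(load('scene0.npz')[1],K,T)
print('ball',ray((342.6,294.9),.094,K,T).round(4),'ring',ray((342,303),.0604,K,T).round(4))
m=np.zeros((480,640),bool); m[282:312,325:358]=1
h=cv2.cvtColor(p,cv2.COLOR_RGB2HSV); b=m&(W[...,2]>.072)&(W[...,2]<.115)&(np.hypot(W[...,0]-.6,W[...,1]-.152)<.045); q=W[b]; print(len(q))
def fit(q,r=.030):
  from scipy.optimize import least_squares
  return least_squares(lambda c:np.linalg.norm(q-c,axis=1)-r,[.597,.152,.09],loss='soft_l1',f_scale=.002).x.round(4)
print('sphere',fit(q))
# ring top from depth at start: points z>.055 in scene0 and top0
for n in ('scene0','top0'):
  P,D,K,T=load(n+'.npz'); w=cloud(D,K,T); w=w[(np.hypot(w[...,0]-.598,w[...,1]-.152)<.042)&(w[...,2]>.052)&(w[...,2]<.075)]
  from scipy.optimize import least_squares
  print(n,len(w),least_squares(lambda c:np.hypot(w[:,0]-c[0],w[:,1]-c[1])-.0295,[.598,.152],loss='soft_l1',f_scale=.003).x.round(4), w[:,2].mean())
  f=cloud(D,K,T); f=f[(np.hypot(f[...,0]-.478,f[...,1]-.343)<.045)&(f[...,2]>.01)&(f[...,2]<.05)]
  print(' ball start',len(f),least_squares(lambda c:np.linalg.norm(f-np.array([c[0],c[1],.025]),axis=1)-.03,[.48,.343],loss='soft_l1',f_scale=.002).x.round(4))
"
```

```text
ball [[0.5982 0.1534 0.094 ]] ring [[0.6014 0.155  0.0604]]
214
sphere [0.5962 0.1497 0.0936]
scene0 280 [0.6018 0.1519] 0.05938053027291793
 ball start 259 [0.4825 0.3428]
top0 194 [0.5951 0.1526] 0.06009941094572928
 ball start 168 [0.4781 0.3457]
```

Call:
play_rows([
  {"hand":-0.8,"tx":-0.003,"ty":0.0015,"tz":0,"ax":0,"ay":0,"az":0},
  {"hand":-0.8,"tx":-0.003,"ty":0.0015,"tz":0.005,"ax":0,"ay":0,"az":0},
  {"hand":-0.8,"tx":-0.003,"ty":0.0015,"tz":0.01,"ax":0,"ay":0,"az":0},
  {"hand":-0.8,"tx":-0.003,"ty":0.0015,"tz":0.014,"ax":0,"ay":0,"az":0},
  {"hand":-0.8,"tx":-0.003,"ty":0.0015,"tz":0.018,"ax":0,"ay":0,"az":0},
  {"hand":-0.8,"tx":-0.003,"ty":0.0015,"tz":0.021,"ax":0,"ay":0,"az":0},
  {"hand":-0.8,"tx":-0.003,"ty":0.0015,"tz":0.021,"ax":0,"ay":0,"az":0},
  {"hand":-0.8,"tx":-0.003,"ty":0.0015,"tz":0.021,"ax":0,"ay":0,"az":0},
  {"hand":-0.8,"tx":-0.003,"ty":0.0015,"tz":0.021,"ax":0,"ay":0,"az":0},
  {"hand":-0.8,"tx":-0.003,"ty":0.0015,"tz":0.021,"ax":0,"ay":0,"az":0},
])

```text
clock: 12.2
position: [0.5992, 0.1517, 0.0928]
tool_rot: [3.141, 0.0, 2.917]
wrist_force: [-0.6, 1.6, 1.5]
opening: 0.0234
grasp_force: 45.0
```

Call:
play_rows([
  {"hand":-0.8,"tx":0,"ty":0,"tz":0.003,"ax":0,"ay":0,"az":0},
  {"hand":-0.8,"tx":0,"ty":0,"tz":0.006,"ax":0,"ay":0,"az":0},
  {"hand":-0.8,"tx":0,"ty":0,"tz":0.009,"ax":0,"ay":0,"az":0},
  {"hand":-0.8,"tx":0,"ty":0,"tz":0.01,"ax":0,"ay":0,"az":0},
  {"hand":-0.8,"tx":0,"ty":0,"tz":0.01,"ax":0,"ay":0,"az":0},
  {"hand":-0.8,"tx":0,"ty":0,"tz":0.01,"ax":0,"ay":0,"az":0},
  {"hand":-0.8,"tx":0,"ty":0,"tz":0.01,"ax":0,"ay":0,"az":0},
])

```text
clock: 12.78
position: [0.5994, 0.1517, 0.0826]
tool_rot: [3.141, 0.0, 2.917]
wrist_force: [-1.0, 3.0, 3.0]
opening: 0.0235
grasp_force: 45.0
```

Call:
play_rows([
  {"hand":-0.8,"tx":0.0008,"ty":0.0013,"tz":0,"ax":0,"ay":0,"az":0},
  {"hand":-0.8,"tx":0.0008,"ty":0.0013,"tz":0.002,"ax":0,"ay":0,"az":0},
  {"hand":-0.8,"tx":0.0008,"ty":0.0013,"tz":0.004,"ax":0,"ay":0,"az":0},
  {"hand":-0.8,"tx":0.0008,"ty":0.0013,"tz":0.004,"ax":0,"ay":0,"az":0},
  {"hand":-0.8,"tx":0.0008,"ty":0.0013,"tz":0.004,"ax":0,"ay":0,"az":0},
  {"hand":-0.8,"tx":0.0008,"ty":0.0013,"tz":0.004,"ax":0,"ay":0,"az":0},
], grip_force=60)

```text
clock: 13.28
position: [0.5991, 0.1527, 0.0787]
tool_rot: [-3.141, 0.001, 2.917]
wrist_force: [-0.1, -0.4, 4.0]
opening: 0.0235
grasp_force: 60.0
```

Call:
play_rows([
  {"hand":-0.8,"tx":0,"ty":0,"tz":0.001,"ax":0,"ay":0,"az":0},
  {"hand":-0.8,"tx":0,"ty":0,"tz":0.0015,"ax":0,"ay":0,"az":0},
  {"hand":-0.8,"tx":0,"ty":0,"tz":0.0015,"ax":0,"ay":0,"az":0},
  {"hand":-0.8,"tx":0,"ty":0,"tz":0.0015,"ax":0,"ay":0,"az":0},
  {"hand":-0.8,"tx":0,"ty":0,"tz":0.0015,"ax":0,"ay":0,"az":0},
])

```text
clock: 13.7
position: [0.5992, 0.1527, 0.078]
tool_rot: [3.142, 0.001, 2.917]
wrist_force: [-1.1, -1.6, 11.3]
opening: 0.0232
grasp_force: 60.0
```

The force has risen steeply at the expected depth, so the foot has met the disc. I press 1 mm further to bear firmly and let it settle.

Call:
play_rows([
  {"hand":-0.8,"tx":0,"ty":0,"tz":0.0005,"ax":0,"ay":0,"az":0},
  {"hand":-0.8,"tx":0,"ty":0,"tz":0.001,"ax":0,"ay":0,"az":0},
  {"hand":-0.8,"tx":0,"ty":0,"tz":0.001,"ax":0,"ay":0,"az":0},
  {"hand":-0.8,"tx":0,"ty":0,"tz":0.001,"ax":0,"ay":0,"az":0},
  {"hand":-0.8,"tx":0,"ty":0,"tz":0.001,"ax":0,"ay":0,"az":0},
  {"hand":-0.8,"tx":0,"ty":0,"tz":0.001,"ax":0,"ay":0,"az":0},
])

```text
clock: 14.2
position: [0.5994, 0.1527, 0.078]
tool_rot: [3.141, 0.001, 2.917]
wrist_force: [-3.5, -1.5, 20.0]
opening: 0.0229
grasp_force: 60.0
```

```bash
python3 -c "
from h import *
from scipy.optimize import least_squares
for i in range(3):
  p,d,K,T=grab('scene'); s=telemetry.state(); print(s['wrist_force'].round(1),s['position'].round(4),s['tool_rot'].round(3),s['grasp_force'])
W=cloud(d,K,T); h=cv2.cvtColor(p,cv2.COLOR_RGB2HSV)
R=np.hypot(W[...,0]-.602,W[...,1]-.152)
o=(h[...,0]>3)&(h[...,0]<14)&(h[...,1]>200)&(h[...,2]>60)&(R<.08)&(W[...,2]>.02); print('ring z',np.percentile(W[o][:,2],[50,80,95]).round(4),o.sum())
P,D,_,_=load('scene0.npz');w0=cloud(D,K,T);h0=cv2.cvtColor(P,cv2.COLOR_RGB2HSV);o0=(h0[...,0]>3)&(h0[...,0]<14)&(h0[...,1]>200)&(h0[...,2]>60)&(np.hypot(w0[...,0]-.602,w0[...,1]-.152)<.08)&(w0[...,2]>.02); print('ring z0',np.percentile(w0[o0][:,2],[50,80,95]).round(4),o0.sum())
q=W[(R<.036)&(W[...,2]>.047)&(W[...,2]<.08)&~o]; print(len(q),'ball',least_squares(lambda c:np.linalg.norm(q-c,axis=1)-.03,[.6,.152,.06],loss='soft_l1',f_scale=.002).x.round(4))
b=(188,200,290,272); red=mask(p,(0,190,40),(6,255,255),b)|mask(p,(174,190,40),(180,255,255),b)
print('brush',cv2.minAreaRect(ray(pts(red),.022,K,T)[:,:2].astype(np.float32)*1000))
"
```

```text
[-4.1 -2.3 19.3] [0.5994 0.1528 0.0779] [3.141e+00 1.000e-03 2.917e+00] 60.00635325908661
[-3.3 -2.2 19.2] [0.5993 0.1527 0.0779] [3.141e+00 1.000e-03 2.917e+00] 60.00644624233246
[-4.1 -2.2 19.5] [0.5994 0.1528 0.078 ] [3.141e+00 1.000e-03 2.917e+00] 60.00629782676697
ring z [0.0429 0.0456 0.0479] 169
ring z0 [0.0597 0.0621 0.0634] 247
198 ball [0.6007 0.1504 0.0582]
brush ((501.3958740234375, -227.33319091796875), (25.245574951171875, 96.57730865478516), 77.03880310058594)
```

The ring is about 17 mm down and the ball centre reads 58 mm, against 59 mm expected. The finial is centred within about 2 mm, the 19.5 N push is steady, and the brush is still in place. I'm handing in.

```bash
python3 -c "
from h import *
print(order.close_job())"
```

```text
the job is handed in; nothing more can be done
None
```

The brush lies flat and released in the empty compartment with its bristles to the blue end, the finial is held upright and pressed onto the foot disc with a steady push of about 19.5 N, and the job is handed in, though the hand-in returned no verdict.

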